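# Refit a hob knob and tug-test it

## Robot

A 6-joint arm with a two-finger parallel gripper is mounted at the origin on the work surface. World frame = base frame: x ahead of the robot, y to its left, z up, the work surface at z = 0. Lengths are in m, angles in rad, forces in N, time in s.
With the tool pointing down it reaches from about 0.3 to 0.875 m from the base axis. Payload 6.4 kg.
Tool frame: the origin (TCP) lies at the very end of the fingers, on their centre line; the grasp point (between the pads) lies 19 mm behind it; z points along the fingers, y is the direction in which the jaws open and shut (so a half turn about z gives the same grasp; the last joint's range is limited). The gripper opens to 85 mm and grips with 20 to 120 N. Pads are 22 mm wide; open, the fingers measure 114 mm over their backs; the gripper's body (76 mm by 85 mm) begins 54 mm behind the grasp point. The pads swing forward as they close: fully open they stand 13 mm farther back than shut.
Start: joints at [-1.372, 0.181, 1.607, -0, 1.354, -0.206], TCP at [0.226, -0.529, 0.231] pointing down, gripper open.
Joint ranges: [-2.99, 2.99], [-0.89, 2.07], [0.3, 2.58], [-1.14, 4.28], [0, 2.63], [-3.12, 3.12]. Speed limits (rad/s): [2.57, 2.57, 3.01, 3.14, 3.14, 3.14].

## Interface

Orientations are given as a unit quaternion [w, x, y, z].
In Python, from bench import ctrl gives the robot as it stands.
- The arm moves only by the shell command python3 -m jog 'ROWS' [OPENING]. ROWS is JSON, a list of rows, each an object with "delta_pos": the shift along the tool's x, y, z in mm, a list of three; "spin": the turn about the tool's z in degrees. A call has 1 to 20 rows; each row is the pose to reach, as a shift and turn from the pose commanded when the call began, along the tool's axes at that moment; what a row does not reach only later rows make up. A row lasts 1/8 s, in which the tool goes at most 62.5 mm and 10.7 degrees, less where a joint would pass 70% of its speed; a pose out of reach is approached as far as the arm can. A call with a gripper value outside its range is refused whole. OPENING is the closure, from 0 (fully open) to 1 (shut), set as the call begins (- or left out, the last holds). The fingers move at their own pace and stop on an object; the grip force is fixed at half the most. Time passes only in rows, so rows that repeat a pose let the fingers close. It gives the time, the measured TCP pose, the force and the opening at its end, in the units of the state.
- ctrl.get_obs(): the state, without advancing time (a new reading comes with each control period).
- ctrl.camera(name): name is "side" or "top" or "wrist"; returns (picture, depth): 420x560x3 uint8, blue, green, red; 420x560 float32, m along the optical axis (not along the pixel's ray), 0 where there is no reading.
- ctrl.get_calibration(name): a dict with "vfov" (degrees; the focal length in pixels is half the picture's height over the tangent of half this angle, whatever the lens; pixels are square), "cx", "cy" (the principal point, pixels), "extrinsics" (4x4, takes a point from world to camera coordinates). Camera axes: x right, y down, z forward; pixel columns grow to the right and rows downward; lengths in m; the calibration is good to about 2 mm. A picture is of the moment at which its call begins: read the wrist's pose just before it. get_calibration takes no time and is no camera call; for the wrist camera it gives the pose at the moment of the call.
- ctrl.hand_in(): hands the job in, once; it reports no verdict.
The state is a dict: "time_s": time; "q": joint angles; "dq": joint speeds; "joint_efforts": joint torques, N m; "eef_pos": TCP position; "eef_rot": TCP orientation; "wrist_force": force on the tool from outside, world axes, zero at the start; "torque": the same for the moment, N m; "opening": opening from 0.0 (shut) to 1.0 (fully open).
Only numpy, scipy, OpenCV 4.12 (cv2) and the standard library are available. Lean on these libraries where they do the work, as an engineer would, in place of code of your own. Each camera call takes 0.05 s, during which the arm holds its last target. There are 200 camera calls.

## Task

The gas hob has been cleaned and one of its control knobs is still off: put the loose black knob on the bare spindle and press it straight down, never with more than 25 newtons, until it has snapped fully home. Then check that it is retained by pulling it straight up with a steady 10 newtons or so for at least half a second, never with more than 18, and let go. Leave the knob fitted, and do not disturb the other knob or the things standing around.

Things in the scene. Friction and masses are not known exactly. Their poses are not given: they have to be found in the camera images.
- knob: The loose control knob, black plastic, about 50 g, 38 mm tall, upright on the counter beside the hob at the start. A round skirt 44 mm across and 16 mm high carries a straight grip bar: 42 mm long (knob's x), 12 mm wide (y), from 16 to 38 mm above the underside. Origin: centre of the underside; z up.
- knob_slot (a point): Mouth of the slot in the knob's underside (same point as the knob's origin): 19 mm along x, 14.5 mm deep, 16 mm across y at the mouth, chamfered to a 12 mm lip. It takes the spindle's tongue, either way round (a half turn makes no difference), with the grip bar parallel to the tongue's long side.
- spindle_seat (a point): Centre of the top of the bare spindle's brass collar (28 mm across), on which the knob's underside rests when fully home; 24 mm above the counter, 14 mm above the hob's face, spindle unloaded. x along the tongue's long side, z up. A knob pushed past the bumps is drawn onto the collar; seated, it lifts about 0.5 mm off the collar under the tug and comes off at some 25 N.
- tongue_top (a point): Top of the spindle's tongue, 13 mm above the seat: 16 mm along x by 10 mm across y, the top 3.5 mm narrowed to 14 by 8 mm. Two sprung steel bumps stick out 3 mm from its y faces, centred 4.5 mm below this point; the knob meets them when its underside is about 9 to 10 mm above the seat and must be pushed past with about 10 N.
- spindle (a joint): Vertical give of the sprung bare spindle, in m: 0 unloaded, positive when pulled up, negative when pushed down. Stiff: 12 N per mm (1 N is 0.083 mm), the same both ways, so a read-out with millimetre noise says little about the force.
- hob: Two-burner gas hob, steel plate 510 mm (its x) by 290 mm (y), 10 mm thick, lying on the counter; fixed. Origin: centre of its underside. The two taps stand 205 mm towards the robot (its -x) from the origin, 55 mm left and right; either may be the bare one. Pan supports, up to 52 mm above the counter, begin 85 mm beyond the taps.
- fitted_knob_end (a point): The other tap's knob, same as the loose one, already fitted and turned off; this point is on top of its grip bar, 20 mm from the knob's axis along the bar (away from the robot), 62 mm above the counter. It turns when touched and is to be left as it is.
- mug: White mug, 80 mm across, 92 mm high, upright on the other side of the hob from the loose knob; origin at the centre of its underside.
- pepper_mill: Turned wooden pepper mill, 56 mm across, 168 mm high, upright to the right of the hob (-y); origin at the centre of its underside.
- spoon: Wooden spoon, 220 mm long, lying to the left of the hob (+y); origin at the middle of its length, underside.
Things that resemble listed ones, but are neither listed nor needed, are in the scene too. Leave any purple or red look-alike of the knob alone.

How it is judged:
On the way, in this order (a step that is already met when the one before it is completed fails the run):
1. the knob has been pressed fully home on the bare spindle (z of knob in the frame of spindle_seat between -0.0015 and 0.002 m and horizontal distance between knob and spindle_seat below 0.003 m and angle between the x axis of knob and the x axis of spindle_seat, either way round below 0.25 rad and angle between knob's own z axis and vertical below 0.1 rad), for 0.1 s.
2. the seated knob is pulled upward with 7 to 14 N, held for half a second (all of step 1 and value of joint spindle between 0.000583333 and 0.00116667 m), for 0.5 s.
At the end, for the whole second after the job is handed in: The knob is fully home (within 2 mm of the collar, centred within 3 mm, bar in line with the tongue), released and at rest, spindle unloaded; the other knob is not turned (bar end within 6 mm); mug, pepper mill and spoon are within 30 mm of their places (all of step 1 and value of joint spindle between -0.0003 and 0.0002 m and linear speed of knob below 0.01 m/s and distance of fitted_knob_end from where it was at the start of the episode below 0.006 m and distance of each of mug, pepper_mill, spoon from where it was at the start of the episode below 0.03 m); the robot touches nothing.
It fails at once if the spindle is pushed down with more than 25 N (value of joint spindle below -0.00208333 m).
It fails at once if the spindle is pulled up with more than 18 N (value of joint spindle above 0.0015 m).
It fails at once if the other knob is turned (distance of fitted_knob_end from where it was at the start of the episode above 0.006 m).
It fails at once if mug, pepper mill or spoon is shoved or knocked over (not (distance of mug from where it was at the start of the episode below 0.03 m) or not (distance of pepper_mill from where it was at the start of the episode below 0.03 m) or not (distance of spoon from where it was at the start of the episode below 0.03 m) or angle between any of mug, pepper_mill's own z axis and vertical above 0.4 rad).
It also fails if it takes over 61 s, if anything falls off the work surface, if the arm or the gripper's body presses on something with over 40 N, if the wrist force passes 120 N, or if a joint passes its speed limit or range.

## Working session

There is one attempt and no reset: what is moved stays moved. The work goes in short steps, Python scripts to look and compute and a shell command to move; the robot and the scene stay as the last step left them, time stands still between calls to the robot, and variables do not carry over. Pictures are saved under pics/ and viewed, and the job is handed in when it is done.

```bash
mkdir -p pics; ls
cat > h.py <<'E'
import numpy as np, cv2
from bench import ctrl
def K(c):
    f=210/np.tan(np.radians(c["vfov"])/2); return f,c["cx"],c["cy"]
def snap(name,fn):
    c=ctrl.get_calibration(name); im,d=ctrl.camera(name); np.savez(f"pics/{fn}.npz",im=im,d=d,E=c["extrinsics"],k=K(c))
    cv2.imwrite(f"pics/{fn}.png",im); return im,d
def load(fn): return np.load(f"pics/{fn}.npz")
def onplane(z,u,v,h):
    f,cx,cy=z["k"]; E=np.array(z["E"]); R,t=E[:3,:3],E[:3,3]
    o=-R.T@t; r=R.T@np.array([(u-cx)/f,(v-cy)/f,1]); return o+r*(h-o[2])/r[2]
def proj(z,p):
    f,cx,cy=z["k"]; E=np.array(z["E"]); q=E[:3,:3]@np.array(p)+E[:3,3]; return f*q[0]/q[2]+cx,f*q[1]/q[2]+cy
E
python3 - <<'E'
from h import *
for n in("top","side","wrist"): snap(n,n+"0"); c=ctrl.get_calibration(n); print(n,c)
print(ctrl.get_obs())
E
```

```text
pics
top {'vfov': 51.50714720716949, 'cx': 280.9027362725525, 'cy': 207.75815487265885, 'extrinsics': array([[-0.02609495, -0.99958149,  0.01248566,  0.00519075],
       [-0.99657951,  0.02503284, -0.07875679,  0.58282995],
       [ 0.07841128, -0.0144981 , -0.99681567,  0.9553297 ],
       [ 0.        ,  0.        ,  0.        ,  1.        ]])}
side {'vfov': 48.23307480228125, 'cx': 280.6548628407546, 'cy': 212.11824401850666, 'extrinsics': array([[-0.94037396, -0.33991624,  0.01240025,  0.52691743],
       [-0.22837773,  0.60394759, -0.7636039 ,  0.17641546],
       [ 0.25207227, -0.72090517, -0.64556589,  1.06334889],
       [ 0.        ,  0.        ,  0.        ,  1.        ]])}
wrist {'vfov': 70.41604187042252, 'cx': 283.1665633673175, 'cy': 207.70563370907496, 'extrinsics': array([[ 0.39418093, -0.91903006, -0.00226694, -0.57366792],
       [-0.86999025, -0.37394002,  0.32138111, -0.04220455],
       [-0.2962066 , -0.12471009, -0.94694722,  0.38134229],
       [ 0.        ,  0.        ,  0.        ,  1.        ]])}
{'time_s': 0.15, 'q': array([-1.37232818e+00,  1.81374803e-01,  1.60777380e+00, -4.23715664e-06,
        1.35379595e+00, -2.06330028e-01]), 'dq': array([-0.00093826, -0.00382581, -0.00401354,  0.00036088, -0.00030323,
       -0.00174922]), 'joint_efforts': array([ 1.67927588e-03, -4.45259106e+01, -3.51689887e+01, -2.20286252e-04,
        5.92165394e-03, -4.28499595e-05]), 'eef_pos': array([ 0.22636844, -0.52810905,  0.2305908 ]), 'eef_rot': array([-6.75953407e-04,  9.79586817e-01,  2.01020425e-01,  5.88545732e-07]), 'wrist_force': array([-0.21573044,  1.16960143, -0.27182062]), 'torque': array([0.00139322, 0.02375727, 0.04154849]), 'opening': 0.9981613881451424}
```

View pics/top0.png

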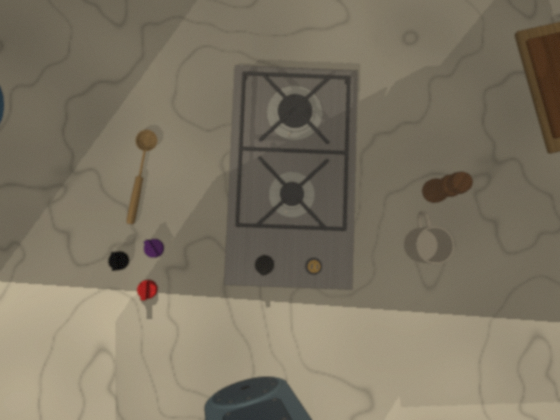

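View pics/side0.png

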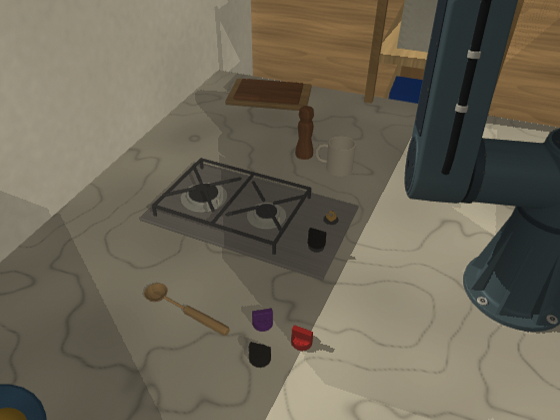

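View pics/wrist0.png

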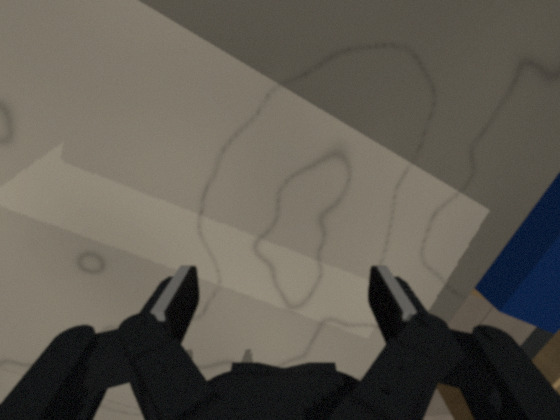

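Candidates in the top view are the loose black knob (118,260), the purple look-alike (153,247), the red look-alike (147,289) and the already fitted black knob (264,264). The bare brass spindle is at (313,266). By the description I choose the black one at (118,260), and I'll check it in a close crop.

Run:
```python
from h import *
z=load("top0"); im=z["im"]
a=cv2.resize(im[225:315,90:185],None,fx=4,fy=4,interpolation=3)
b=cv2.resize(im[235:295,240:340],None,fx=4,fy=4,interpolation=3)
s=load("side0")["im"]; s=cv2.resize(s[300:380,230:330],None,fx=4,fy=4,interpolation=3)
H=360
a=np.clip(a*1.0*2,0,255);b=np.clip(b*2.,0,255)
b=cv2.copyMakeBorder(b,0,H-b.shape[0],0,0,0)
cv2.imwrite("pics/crop0.png",cv2.hconcat([a.astype(np.uint8),b.astype(np.uint8)]));cv2.imwrite("pics/crop0s.png",np.clip(s*2.5,0,255))
for n,u,v,h in[("knob",118,260,.03),("purple",153,247,.03),("red",147,289,.03),("fit",264,264,.055),("spin",313.5,266,.03),("spoon",135,190,.01)]: print(n,onplane(z,u,v,h).round(4))
z=load("side0")
for n,u,v,h in[("knob",260,354,.025),("fit",317,239,.05),("spin",331,217,.03)]: print(n,onplane(z,u,v,h).round(4))
```

```text
knob [0.476  0.3517 0.03  ]
purple [0.5024 0.2749 0.03  ]
red [0.4111 0.2883 0.03  ]
fit [0.4599 0.0302 0.055 ]
spin [ 0.4513 -0.0783  0.03  ]
spoon [0.6326 0.3209 0.01  ]
knob [0.4698 0.368  0.025 ]
fit [0.4523 0.0475 0.05  ]
spin [ 0.4467 -0.0645  0.03  ][ WARN:0@0.254] global loadsave.cpp:1063 imwrite_ Unsupported depth image for selected encoder is fallbacked to CV_8U.
```

View pics/crop0.png

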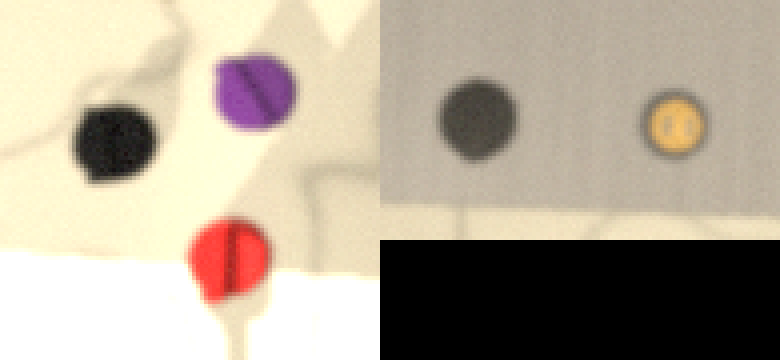

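View pics/crop0s.png

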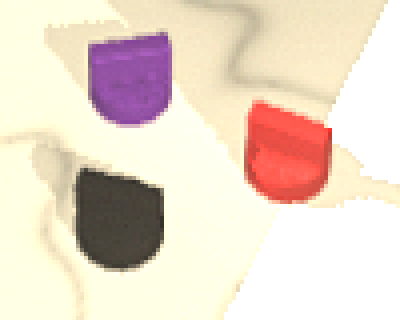

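Run:
```python
from h import *
def dp(z,u,v):
    f,cx,cy=z["k"]; E=np.array(z["E"]); d=np.median(z["d"][v-1:v+2,u-1:u+2]); return (E[:3,:3].T@(np.array([(u-cx)/f*d,(v-cy)/f*d,d])-E[:3,3])).round(4)
t,s=load("top0"),load("side0")
for p in[(118,260),(264,264),(313,266),(100,300),(250,300),(190,270),(360,300)]: print("top",p,dp(t,*p))
for p in[(260,354),(317,239),(331,217),(300,300),(210,350)]: print("side",p,dp(s,*p))
a,b=onplane(s,250,342,.038),onplane(s,270.75,346.75,.038);print("bar",a,b,np.degrees(np.arctan2(*(a-b)[1::-1])))
a,b=onplane(s,292.5,325,.038),onplane(s,312,332.,.038);print("red",a,b,np.degrees(np.arctan2(*(a-b)[1::-1])))
for n,z in(("top",t),("side",s)):
  hsv=cv2.cvtColor(z["im"],cv2.COLOR_BGR2HSV)
  print(n,[proj(z,p) for p in((.226,-.529,.231),)])
```

```text
top (118, 260) [0.4758 0.3538 0.0241]
top (264, 264) [0.4603 0.03   0.0627]
top (313, 266) [ 0.4518 -0.0765  0.0383]
top (100, 300) [0.3867 0.4021 0.0008]
top (250, 300) [0.3774 0.0651 0.0014]
top (190, 270) [ 0.4481  0.1999 -0.0005]
top (360, 300) [ 0.3707 -0.1834  0.0025]
side (260, 354) [0.4708 0.3655 0.0208]
side (317, 239) [0.4541 0.0398 0.0425]
side (331, 217) [ 0.4479 -0.0706  0.0248]
side (300, 300) [ 0.4443  0.1955 -0.0012]
side (210, 350) [ 0.5736  0.3782 -0.002 ]
bar [0.49435889 0.35794723 0.038     ] [0.45305259 0.35393418 0.038     ] 5.54906445590766
red [0.43016814 0.2918772  0.038     ] [0.38876592 0.29423359 0.038     ] -3.257454308599892
top [(np.float64(588.886524984829), np.float64(396.9534438409197))]
side [(np.float64(453.05197663285924), np.float64(83.41906812464953))]
```

```bash
r='{"delta_pos":[577,-716,0],"spin":17.7}'; python3 -m jog '[{"delta_pos":[577,-716,0],"spin":17.7},{"delta_pos":[577,-716,0],"spin":17.7},{"delta_pos":[577,-716,0],"spin":17.7},{"delta_pos":[577,-716,0],"spin":17.7},{"delta_pos":[577,-716,0],"spin":17.7},{"delta_pos":[577,-716,0],"spin":17.7},{"delta_pos":[577,-716,0],"spin":17.7},{"delta_pos":[577,-716,0],"spin":17.7},{"delta_pos":[577,-716,0],"spin":17.7},{"delta_pos":[577,-716,0],"spin":17.7},{"delta_pos":[577,-716,0],"spin":17.7},{"delta_pos":[577,-716,0],"spin":17.7},{"delta_pos":[577,-716,0],"spin":17.7},{"delta_pos":[577,-716,0],"spin":17.7},{"delta_pos":[577,-716,80],"spin":17.7},{"delta_pos":[577,-716,80],"spin":17.7},{"delta_pos":[577,-716,80],"spin":17.7},{"delta_pos":[577,-716,80],"spin":17.7},{"delta_pos":[577,-716,80],"spin":17.7},{"delta_pos":[577,-716,80],"spin":17.7}]' 0
python3 - <<'E'
from h import *
snap("wrist","w1"); o=ctrl.get_obs(); print(o)
z=load("w1"); print(proj(z,(.474,.356,.038)), proj(z,tuple(o["eef_pos"])))
E
```

```text
time_s: 2.65
eef_pos: [0.4756, 0.3566, 0.1528]
eef_rot: [-0.0, 0.999, 0.048, 0.001]
wrist_force: [0.4, -0.8, 0.3]
opening: 0.999
{'time_s': 2.7, 'q': array([ 4.44030798e-01,  3.01287063e-01,  1.62762062e+00, -3.76529099e-05,
        1.21070345e+00,  1.91960248e+00]), 'dq': array([ 0.00084742,  0.00619835,  0.00608114, -0.00090972, -0.0007864 ,
        0.00065661]), 'joint_efforts': array([-7.74548011e-03, -4.82418251e+01, -3.28813970e+01, -6.08339378e-04,
       -7.35196110e-03, -1.56596674e-03]), 'eef_pos': array([0.47546732, 0.35662413, 0.15255079]), 'eef_rot': array([-3.66291802e-04,  9.98865942e-01,  4.76009192e-02,  9.20734693e-04]), 'wrist_force': array([ 0.41775344, -0.08773831,  0.34363215]), 'torque': array([-0.05312945, -0.04655491,  0.00662043]), 'opening': 0.999294177216574}
(np.float64(284.25357692336877), np.float64(204.6298863446445)) (np.float64(283.78713487146257), np.float64(267.1430106798897))
```

View pics/w1.png

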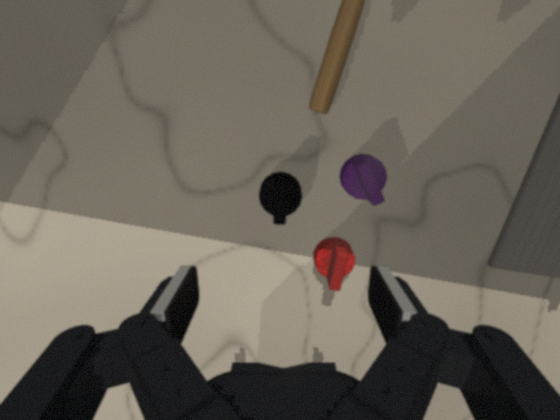

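Run:
```python
from h import *
z=load("w1"); im=z["im"].astype(float)
c=np.clip(im[165:235,235:325]**0.6*14-10,0,255); c=cv2.resize(c,None,fx=6,fy=6,interpolation=2)
cv2.imwrite("pics/c1.png",c.astype(np.uint8))
f,cx,cy=z["k"];E=z["E"]
v,u=np.mgrid[165:235,235:325]; d=z["d"][165:235,235:325]
P=(np.stack([(u-cx)/f*d,(v-cy)/f*d,d],-1)-E[:3,3])@E[:3,:3]
m=(P[...,2]>.028)&(d>0); m=cv2.morphologyEx(m.astype(np.uint8),cv2.MORPH_OPEN,np.ones((2,2)))>0
m0=m&(np.abs(u-280)<25)
q=P[m0]; print(len(q),q.mean(0),np.percentile(q,[2,98],axis=0)); print(cv2.minAreaRect((q[:,:2]*1000).astype(np.float32)))
mk=(im[165:235,235:325].max(-1)<30); s=P[mk&(P[...,2]>.008)&(P[...,2]<.022)&(np.abs(u-280)<25)]; print(len(s),s.mean(0))
```

```text
600 [0.47605412 0.35899103 0.03666909] [[4.43719766e-01 3.51685885e-01 4.15356123e-04]
 [4.95989771e-01 3.65338855e-01 3.99154822e-02]]
((498.0271911621094, 360.1165771484375), (119.44710540771484, 12.585200309753418), 3.839590549468994)
833 [0.47819237 0.36054629 0.01599702]
```

View pics/c1.png

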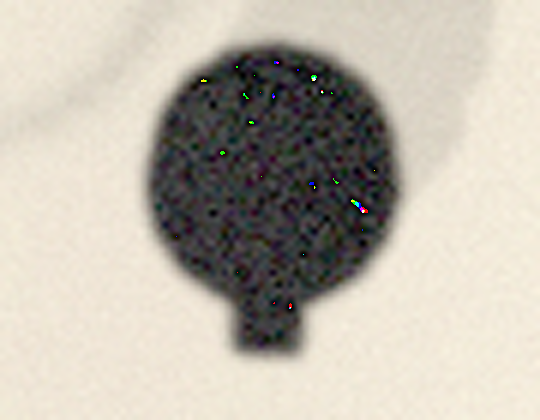

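The loose black knob is at (280,193) in the wrist view, and its bar end tab at (280,222) lies along the tool's x. It is therefore already aligned for the grasp. I'm descending around the bar with the jaws half open.

```bash
python3 -m jog '[{"delta_pos":[1.7,-2.4,30]},{"delta_pos":[1.7,-2.4,60]},{"delta_pos":[1.7,-2.4,90]},{"delta_pos":[1.7,-2.4,110]},{"delta_pos":[1.7,-2.4,120]},{"delta_pos":[1.7,-2.4,120]}]' 0.45
python3 - <<'E'
from h import *
snap("wrist","w2"); o=ctrl.get_obs(); print(o["eef_pos"],o["wrist_force"],o["opening"])
im=load("w2")["im"].astype(float); cv2.imwrite("pics/w2b.png",np.clip(im**0.6*14-10,0,255).astype(np.uint8))
E
```

```text
[0.47535875 0.35665388 0.15230778] [-0.16685491  0.49513023 -0.56681462] 1.0024171302313174$[0]: bad value
```

View pics/w2b.png

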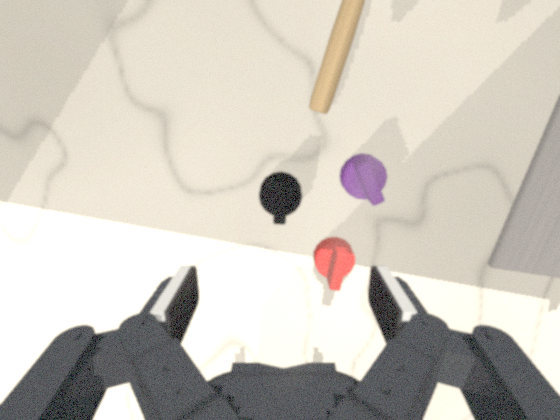

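The call was refused because each row needs a spin value, so I'll retype it.

```bash
python3 -m jog '[{"delta_pos":[1.7,-2.4,30],"spin":0},{"delta_pos":[1.7,-2.4,60],"spin":0},{"delta_pos":[1.7,-2.4,90],"spin":0},{"delta_pos":[1.7,-2.4,110],"spin":0},{"delta_pos":[1.7,-2.4,115],"spin":0},{"delta_pos":[1.7,-2.4,115],"spin":0}]' 0.45
python3 - <<'E'
from h import *
snap("wrist","w3"); o=ctrl.get_obs(); print(o["eef_pos"],o["wrist_force"],o["opening"])
im=load("w3")["im"].astype(float); cv2.imwrite("pics/w3b.png",np.clip(im**0.6*14-10,0,255).astype(np.uint8))
E
```

```text
time_s: 3.5
eef_pos: [0.4767, 0.3596, 0.0368]
eef_rot: [-0.0, 0.999, 0.048, 0.0]
wrist_force: [0.0, -0.0, 0.8]
opening: 0.548
[0.47709159 0.35977022 0.03729137] [0.26103687 0.2710229  0.21000675] 0.5521103456475912
```

View pics/w3b.png

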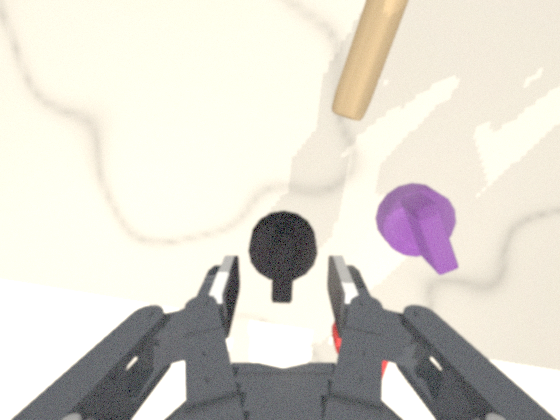

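The knob's bar sits centred between the fingers, with its near end at (282,300). I'm going down 17 mm and closing.

```bash
python3 -m jog '[{"delta_pos":[0,0,8],"spin":0},{"delta_pos":[0,0,13],"spin":0},{"delta_pos":[0,0,17],"spin":0},{"delta_pos":[0,0,17],"spin":0}]' 0.45; python3 -m jog '[{"delta_pos":[0,0,0],"spin":0},{"delta_pos":[0,0,0],"spin":0},{"delta_pos":[0,0,0],"spin":0},{"delta_pos":[0,0,0],"spin":0},{"delta_pos":[0,0,0],"spin":0},{"delta_pos":[0,0,0],"spin":0}]' 1;  python3 -m jog '[{"delta_pos":[0,0,-20],"spin":0},{"delta_pos":[0,0,-60],"spin":0},{"delta_pos":[0,0,-110],"spin":0},{"delta_pos":[0,0,-110],"spin":0}]'
python3 - <<'E'
from h import *
snap("wrist","w4"); snap("side","s4"); o=ctrl.get_obs(); print(o["eef_pos"],o["wrist_force"],o["opening"])
im=load("w4")["im"].astype(float); cv2.imwrite("pics/w4b.png",np.clip(im**0.6*14-10,0,255).astype(np.uint8))
E
```

```text
time_s: 4.05
eef_pos: [0.476, 0.3592, 0.0188]
eef_rot: [0.0, 0.999, 0.048, -0.0]
wrist_force: [1.2, 0.3, -0.7]
opening: 0.551
time_s: 4.8
eef_pos: [0.4767, 0.3595, 0.0197]
eef_rot: [-0.0, 0.999, 0.048, 0.0]
wrist_force: [0.1, 0.1, 3.8]
opening: 0.123
time_s: 5.3
eef_pos: [0.4794, 0.361, 0.1354]
eef_rot: [-0.002, 0.999, 0.048, 0.004]
wrist_force: [-0.4, 0.7, -0.3]
opening: 0.128
[0.4764554  0.35951032 0.13047087] [-0.37957134 -0.7935116  -0.98091219] 0.12228740460239558
```

View pics/w4b.png

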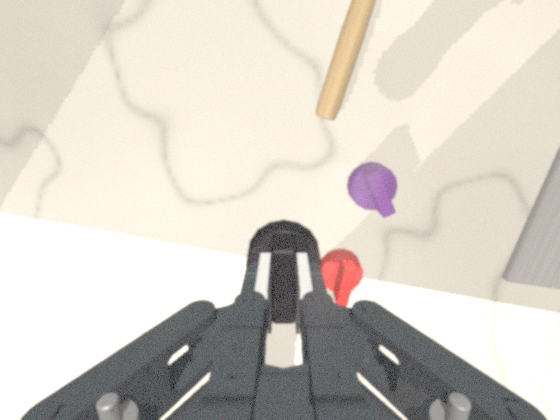

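View pics/s4.png

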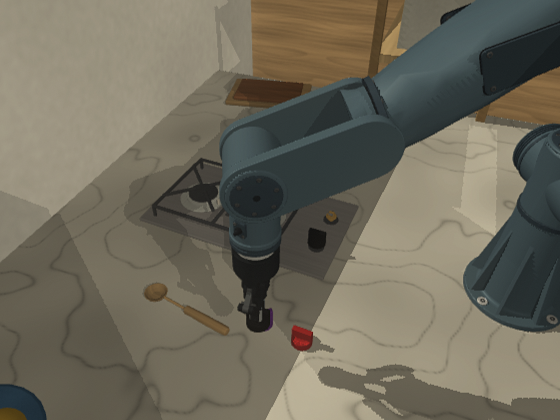

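The knob is held: its bar is between the pads, with its near end at (285,322). I'm moving to a viewpoint 55 mm short of the spindle.

```bash
python3 -m jog '[{"delta_pos":[-6,20,0],"spin":0},{"delta_pos":[-17,60,0],"spin":2},{"delta_pos":[-31,110,0],"spin":4},{"delta_pos":[-45,160,0],"spin":6},{"delta_pos":[-60,212,0],"spin":8},{"delta_pos":[-74,262,0],"spin":9.8},{"delta_pos":[-88,312,0],"spin":9.8},{"delta_pos":[-102,362,0],"spin":9.8},{"delta_pos":[-113,400,0],"spin":9.8},{"delta_pos":[-119,420,0],"spin":9.8},{"delta_pos":[-120.6,426.5,0],"spin":9.8},{"delta_pos":[-120.6,426.5,0],"spin":9.8},{"delta_pos":[-120.6,426.5,0],"spin":9.8}]'
python3 - <<'E'
from h import *
snap("wrist","w5"); o=ctrl.get_obs(); print(o["eef_pos"],o["eef_rot"],o["wrist_force"],o["opening"])
im=load("w5")["im"].astype(float); cv2.imwrite("pics/w5b.png",np.clip(im**0.6*14-10,0,255).astype(np.uint8))
E
```

```text
time_s: 7.02
eef_pos: [0.3969, -0.0757, 0.1289]
eef_rot: [-0.0, 0.999, -0.037, -0.0]
wrist_force: [0.3, 1.2, -0.7]
opening: 0.123
[ 0.39701897 -0.07577076  0.12903726] [-2.38555104e-04  9.99318097e-01 -3.69215752e-02 -2.86793916e-04] [-0.15939696  0.27651915 -0.43376745] 0.12385121218273147
```

View pics/w5b.png

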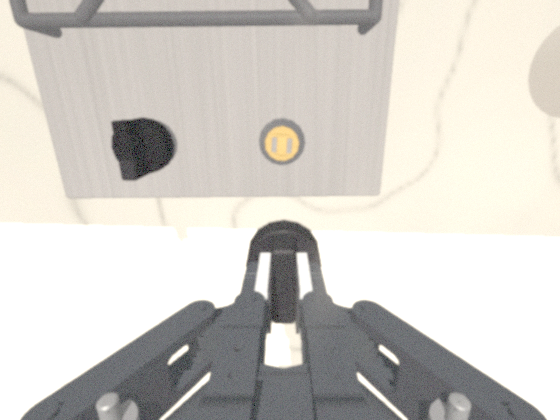

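The spindle is at (282,143), its tongue is vertical in the picture, and the hob edge is level, so the tool yaw suits. Next I'll measure the spindle and the held knob in this one picture.

Run:
```python
from h import *
z=load("w5"); g=z["im"].astype(float); im=np.clip(g**0.6*14-10,0,255).astype(np.uint8)
a=cv2.resize(im[113:173,250:315],None,fx=6,fy=6,interpolation=2); b=cv2.resize(im[215:330,240:330],None,fx=4,fy=4,interpolation=2)
b=np.clip((b.astype(float))*2,0,255).astype(np.uint8)
H=max(a.shape[0],b.shape[0]); p=lambda x:cv2.copyMakeBorder(x,0,H-x.shape[0],0,0,0)
cv2.imwrite("pics/c5.png",cv2.hconcat([p(a),p(b)]))
hsv=cv2.cvtColor(z["im"],cv2.COLOR_BGR2HSV); m=((hsv[...,1]>110)&(abs(hsv[...,0].astype(int)-20)<12)&(z["im"][...,2]>60)).astype(np.uint8); m[:100]=0;m[190:]=0;m[:,:250]=0;m[:,320:]=0
c=max(cv2.findContours(m,0,1)[0],key=cv2.contourArea); print(cv2.boundingRect(c),cv2.minEnclosingCircle(c),cv2.fitEllipse(c))
(u,v),_,_=cv2.fitEllipse(c); print("seat",onplane(z,u,v,.024))
T=ctrl.get_obs()["eef_pos"]; print(T)
print("bar end",onplane(z,284.5,321,T[2]+.0185)-T,"skirt far bottom edge",onplane(z,284.5,221,T[2]-.0195)-T)
print("skirt mid y",onplane(z,249.5,250,T[2]-.0035)-T,onplane(z,319.5,250,T[2]-.0035)-T)
```

```text
(265, 126, 34, 35) ((281.59173583984375, 143.2247772216797), 17.39241600036621) ((281.4532470703125, 143.12789916992188), (33.04878616333008, 33.85100555419922), 8.834720611572266)
seat [ 0.45102536 -0.07788879  0.024     ]
[ 0.39701897 -0.07577076  0.12903726]
bar end [-0.02027046  0.00114895  0.0185    ] skirt far bottom edge [ 0.01904859 -0.00181874 -0.0195    ]
skirt mid y [ 0.00978411  0.01803143 -0.0035    ] [ 0.00699344 -0.02001861 -0.0035    ]
```

View pics/c5.png

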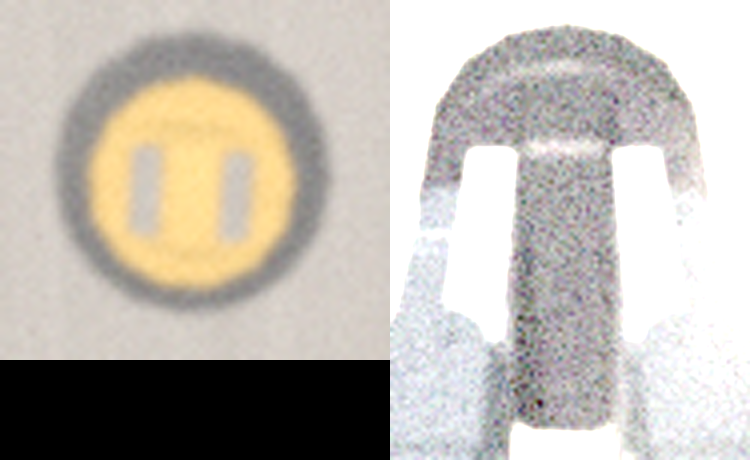

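Run:
```python
from h import *
z=load("w5"); T=np.array([.39702,-.07577,.1290]); th=2*np.arctan2(-.03692,.99932); ex=np.array([np.cos(th),np.sin(th),0]);ey=np.array([np.sin(th),-np.cos(th),0])
def tl(n,u,v,h): d=onplane(z,u,v,h)-T; print(n,(d@ex*1000).round(1),(d@ey*1000).round(1))
for dz in(0,):
  tl("bar near top",281.5+0,321.7,T[2]+.0185);tl("bar far top",281.5,251,T[2]+.0185)
  tl("skirt far top",281.5,232.5,T[2]-.0035);tl("skirt far bot",281.5,221.3,T[2]-.0195)
  tl("barL",240+515/4,280,T[2]+.0185);tl("barR",240+616/4,280,T[2]+.0185)
  tl("skL",240+425/4,255,T[2]-.0035);tl("skR",240+706/4,255,T[2]-.0035)
tl("seat brass",281.45,143.13,.024)
im=z["im"][113:173,250:315]; hsv=cv2.cvtColor(cv2.resize(im,None,fx=4,fy=4,interpolation=2),cv2.COLOR_BGR2HSV)
s=cv2.GaussianBlur(hsv[...,1],(5,5),0); yy,xx=np.mgrid[0:240,0:260]; inn=np.hypot(xx-126,yy-121)<58
m=((s<80)&inn).astype(np.uint8)
for c in cv2.findContours(m,0,1)[0]:
  if cv2.contourArea(c)>100: 
    r=cv2.minAreaRect(c); print(r); tl("bump",250+r[0][0]/4,113+r[0][1]/4,.0325)
d=z["d"]; print("bump depths",d[135:150,274].round(4)[::5],d[143,282])
```

```text
bar near top -20.8 -1.2
bar far top 19.1 -1.1
skirt far top 18.8 -1.2
skirt far bot 18.9 -1.3
barL 3.6 40.8
barR 3.6 52.9
skL 5.4 34.2
skR 5.4 72.7
seat brass 54.0 -1.9
((157.01025390625, 131.11187744140625), (16.879680633544922, 56.364097595214844), 4.236394882202148)
bump 52.9 4.4
((96.58287048339844, 126.9254150390625), (17.23929786682129, 56.34307098388672), 3.0127875804901123)
bump 53.7 -7.6
bump depths [0.2421 0.2302 0.2333] 0.23143825
```

Run:
```python
from h import *
z=load("w5"); T=np.array([.39702,-.07577,.1290]); th=2*np.arctan2(-.03692,.99932); R=np.array([[np.cos(th),np.sin(th),0],[np.sin(th),-np.cos(th),0],[0,0,1]])
f,cx,cy=z["k"];E=z["E"]
v,u=np.mgrid[0:420,0:560]; d=z["d"]
P=((np.stack([(u-cx)/f*d,(v-cy)/f*d,d],-1)-E[:3,3])@E[:3,:3]-T)@R.T*1000
for r in range(216,330,4): print(r,d[r,284].round(4),np.median(P[r,281:288],0).round(1))
print("collar/top",np.median(P[140:146,280:284],(0,1)), "hob",np.median(P[180:190,275:290],(0,1)))
```

```text
216 0.289 [ -18.6    0.3 -129.1]
220 0.172 [ 20.3   0.1 -18.2]
224 0.1658 [ 19.9   0.1 -12.8]
228 0.1625 [19.9  0.1 -7.1]
232 0.159 [18.9  0.1 -3.8]
236 0.1523 [19.7  0.1  3.1]
240 0.1477 [19.8  0.1  8. ]
244 0.1436 [19.7  0.1 12.3]
248 0.1406 [19.3  0.1 15.9]
252 0.1371 [18.7  0.1 18.7]
256 0.1387 [16.6  0.1 18.8]
260 0.139 [14.7  0.1 19. ]
264 0.1398 [12.4  0.1 18.8]
268 0.1408 [10.3  0.1 18.9]
272 0.1404 [ 8.   0.1 18.5]
276 0.1412 [ 6.3  0.1 19.3]
280 0.1423 [ 3.8  0.1 18.9]
284 0.1437 [ 1.5  0.1 18.7]
288 0.144 [-0.5  0.1 19. ]
292 0.1454 [-2.9  0.1 18.9]
296 0.1451 [-4.9  0.1 19.2]
300 0.1462 [-7.3  0.1 19.1]
304 0.147 [-9.7  0.1 19. ]
308 0.1476 [-12.1   0.1  18.9]
312 0.1483 [-14.7   0.1  18.8]
316 0.1507 [-16.7   0.1  19.2]
320 0.1486 [-19.2   0.1  19.1]
324 0.3298 [-146.6   -0.2 -128.9]
328 0.3324 [-151.5    0.4 -128.3]
collar/top [ 56.00923744  -1.7393996  -91.86935935] hob [  15.75130483   -1.53719841 -118.860455  ]
```

In tool axes the knob sits at (-1.2, 0.1) mm in the hand with its underside 19 mm below the TCP. The spindle is at (53.8, -1.8) mm with its tongue turned about +3.6°. I'll go above it and check from the side.

```bash
python3 -m jog '[{"delta_pos":[15,-0.5,0],"spin":1},{"delta_pos":[35,-1.2,0],"spin":2},{"delta_pos":[50,-1.9,0],"spin":3.6},{"delta_pos":[55,-1.9,5],"spin":3.6},{"delta_pos":[55,-1.9,25],"spin":3.6},{"delta_pos":[55,-1.9,45],"spin":3.6},{"delta_pos":[55,-1.9,57],"spin":3.6},{"delta_pos":[55,-1.9,62],"spin":3.6},{"delta_pos":[55,-1.9,62],"spin":3.6},{"delta_pos":[55,-1.9,62],"spin":3.6}]'
python3 - <<'E'
from h import *
snap("side","s6"); snap("top","t6"); o=ctrl.get_obs(); print(o["eef_pos"],o["eef_rot"],o["wrist_force"],o["opening"])
im=load("s6")["im"].astype(float)[170:270,260:400]; im=np.clip(im**0.6*14-10,0,255).astype(np.uint8); cv2.imwrite("pics/s6b.png",cv2.resize(im,None,fx=5,fy=5,interpolation=2)) 
z=load("s6");T=o["eef_pos"];print(proj(z,T-[0,0,.019]),proj(z,(.4511,-.0777,.037)))
E
```

```text
time_s: 8.32
eef_pos: [0.4526, -0.0792, 0.0679]
eef_rot: [0.0, 0.998, -0.069, 0.001]
wrist_force: [-0.4, -0.5, -1.1]
opening: 0.13
[ 0.45259613 -0.07915807  0.06791953] [ 2.17298384e-04  9.97618926e-01 -6.89640466e-02  6.25153702e-04] [-0.13967805  1.01054796 -0.94429857] 0.12272074107714202
(np.float64(330.8908319654147), np.float64(207.39580671193738)) (np.float64(330.9266777718161), np.float64(211.42545125476138))
```

View pics/s6b.png

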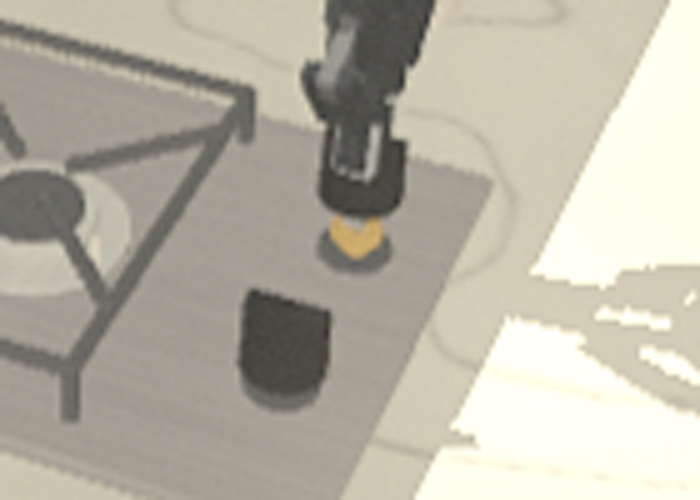

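Run:
```python
from h import *
z=load("s6"); im=z["im"]; big=cv2.resize(im[170:270,260:400],None,fx=8,fy=8,interpolation=2)
g=big.max(-1).astype(int)
k=8
for r in (199,203,206,207,208):  # skirt rows
  row=g[int((r-170+.5)*k)]; m=np.where(row[int(55*k):int(95*k)]<32)[0]/k+315; print("skirt row",r,m.min().round(2),m.max().round(2),((m.min()+m.max())/2).round(2))
hsv=cv2.cvtColor(big,cv2.COLOR_BGR2HSV); m=((hsv[...,1]>110)&(hsv[...,2]>60)).astype(np.uint8)
ys,xs=np.where(m); print("brass",xs.min()/k+260,xs.max()/k+260,ys.min()/k+170,ys.max()/k+170)
for r in range(213,223): 
  q=np.where(m[int((r-170+.5)*k)])[0]
  if len(q): print(r,q.min()/k+260,q.max()/k+260,((q.min()+q.max())/2/k+260))
for p in[(.4511,-.0777,.024),(.4511,-.0777,.010),(.4526-.0012,-.0791,.049),(.4526-.0012,-.0791,.065)]: print(proj(z,p))
# top
z0=load("side0"); b0=cv2.resize(z0["im"][170:270,260:400],None,fx=8,fy=8,interpolation=2);h=cv2.cvtColor(b0,cv2.COLOR_BGR2HSV);m=((h[...,1]>110)&(h[...,2]>60)).astype(np.uint8)
c=max(cv2.findContours(m,0,1)[0],key=cv2.contourArea);x,y,w,hh=cv2.boundingRect(c);print("brass0",x/k+260,(x+w)/k+260,y/k+170,(y+hh)/k+170)
```

```text
skirt row 199 324.88 340.88 332.88
skirt row 203 324.5 340.62 332.56
skirt row 206 324.12 340.62 332.38
skirt row 207 323.88 340.5 332.19
skirt row 208 323.88 340.5 332.19
brass 326.0 336.625 213.25 221.625
213 327.25 328.125 327.6875
214 326.375 335.875 331.125
215 326.125 336.25 331.1875
216 326.0 336.5 331.25
217 326.25 336.25 331.25
218 327.125 336.0 331.5625
219 328.0 335.125 331.5625
220 329.0 333.5 331.25
221 330.5 331.875 331.1875
(np.float64(330.518064575706), np.float64(215.25475038232142))
(np.float64(330.08427265104314), np.float64(219.32001076663383))
(np.float64(331.3388157456088), np.float64(207.49052640143464))
(np.float64(331.85600254966835), np.float64(202.64310593091176))
brass0 325.875 336.625 210.875 221.75
```

From the side, the knob and spindle columns deviate from prediction by the same +0.75 px, so the alignment is good. I'm lowering to just above the bumps.

```bash
python3 -m jog '[{"delta_pos":[0,0,4],"spin":0},{"delta_pos":[0,0,8],"spin":0},{"delta_pos":[0,0,11],"spin":0},{"delta_pos":[0,0,13],"spin":0},{"delta_pos":[0,0,13],"spin":0}]';python3 -m jog '[{"delta_pos":[0,0,0.5],"spin":0},{"delta_pos":[0,0,1],"spin":0},{"delta_pos":[0,0,1],"spin":0}]'; python3 -m jog '[{"delta_pos":[0,0,0.5],"spin":0},{"delta_pos":[0,0,1],"spin":0},{"delta_pos":[0,0,1],"spin":0}]'
```

```text
time_s: 9.05
eef_pos: [0.4519, -0.0789, 0.0541]
eef_rot: [-0.0, 0.998, -0.069, -0.0]
wrist_force: [-0.5, 0.2, -0.8]
opening: 0.128
time_s: 9.43
eef_pos: [0.4522, -0.0788, 0.0534]
eef_rot: [-0.0, 0.998, -0.069, 0.0]
wrist_force: [1.1, 0.6, 0.0]
opening: 0.123
time_s: 9.8
eef_pos: [0.4522, -0.0787, 0.0524]
eef_rot: [-0.0, 0.998, -0.069, 0.0]
wrist_force: [1.0, 3.4, 2.9]
opening: 0.123
```

```bash
python3 -m jog '[{"delta_pos":[0,0,0.5],"spin":0},{"delta_pos":[0,0,1],"spin":0},{"delta_pos":[0,0,1],"spin":0}]'; python3 -m jog '[{"delta_pos":[0,0,0.3],"spin":0},{"delta_pos":[0,0,0.7],"spin":0},{"delta_pos":[0,0,0.7],"spin":0}]'
```

```text
time_s: 10.18
eef_pos: [0.4524, -0.079, 0.0516]
eef_rot: [0.0, 0.998, -0.069, 0.0]
wrist_force: [0.6, 3.9, 5.8]
opening: 0.123
time_s: 10.55
eef_pos: [0.4525, -0.0792, 0.051]
eef_rot: [0.0, 0.998, -0.069, 0.0]
wrist_force: [-0.7, 3.1, 5.6]
opening: 0.121
```

```bash
python3 -m jog '[{"delta_pos":[0,-0.5,0.3],"spin":0},{"delta_pos":[0,-0.5,1],"spin":0},{"delta_pos":[0,-0.5,1],"spin":0}]'; python3 -m jog '[{"delta_pos":[0,0,0.5],"spin":0},{"delta_pos":[0,0,1],"spin":0},{"delta_pos":[0,0,1],"spin":0}]';  python3 -m jog '[{"delta_pos":[0,0,0.5],"spin":0},{"delta_pos":[0,0,1],"spin":0},{"delta_pos":[0,0,1],"spin":0}]'
```

```text
time_s: 10.92
eef_pos: [0.4528, -0.0792, 0.0503]
eef_rot: [0.001, 0.998, -0.069, 0.001]
wrist_force: [-1.0, 1.1, 7.4]
opening: 0.126
time_s: 11.3
eef_pos: [0.453, -0.0793, 0.0493]
eef_rot: [0.001, 0.998, -0.069, 0.001]
wrist_force: [0.6, 1.7, 5.4]
opening: 0.122
time_s: 11.68
eef_pos: [0.4526, -0.0789, 0.0477]
eef_rot: [0.0, 0.998, -0.069, 0.001]
wrist_force: [2.6, 0.7, 0.8]
opening: 0.124
```

```bash
python3 -m jog '[{"delta_pos":[0,0,0.5],"spin":0},{"delta_pos":[0,0,1],"spin":0},{"delta_pos":[0,0,1.5],"spin":0},{"delta_pos":[0,0,1.5],"spin":0}]'; python3 -m jog '[{"delta_pos":[0,0,0.5],"spin":0},{"delta_pos":[0,0,1],"spin":0},{"delta_pos":[0,0,1],"spin":0}]'; python3 -m jog '[{"delta_pos":[0,0,0.5],"spin":0},{"delta_pos":[0,0,1],"spin":0},{"delta_pos":[0,0,1],"spin":0}]'
```

```text
time_s: 12.18
eef_pos: [0.4509, -0.0781, 0.0452]
eef_rot: [-0.0, 0.998, -0.069, -0.001]
wrist_force: [-0.9, -0.1, -7.1]
opening: 0.122
time_s: 12.55
eef_pos: [0.452, -0.0783, 0.045]
eef_rot: [-0.0, 0.998, -0.069, -0.0]
wrist_force: [-1.7, -0.8, -5.9]
opening: 0.125
time_s: 12.92
eef_pos: [0.4527, -0.0786, 0.0445]
eef_rot: [0.0, 0.998, -0.069, 0.001]
wrist_force: [-0.4, 0.3, -2.4]
opening: 0.123
```

The knob has snapped past the bumps and is now drawing the tool down. I'll press on until the force turns clearly positive.

```bash
python3 -m jog '[{"delta_pos":[0,0,0.5],"spin":0},{"delta_pos":[0,0,1],"spin":0},{"delta_pos":[0,0,1],"spin":0}]'; python3 -m jog '[{"delta_pos":[0,0,0.5],"spin":0},{"delta_pos":[0,0,1],"spin":0},{"delta_pos":[0,0,1],"spin":0}]'
python3 - <<'E'
from h import *
snap("side","s7"); o=ctrl.get_obs(); print(o["eef_pos"],o["wrist_force"])
im=load("s7")["im"].astype(float)[170:270,260:400]; im=np.clip(im**0.6*14-10,0,255).astype(np.uint8); cv2.imwrite("pics/s7b.png",cv2.resize(im,None,fx=5,fy=5,interpolation=2))
E
```

```text
time_s: 13.3
eef_pos: [0.4528, -0.0787, 0.0435]
eef_rot: [0.0, 0.998, -0.069, 0.001]
wrist_force: [-0.5, -0.0, 0.3]
opening: 0.118
time_s: 13.68
eef_pos: [0.4529, -0.0788, 0.0429]
eef_rot: [0.0, 0.998, -0.069, 0.001]
wrist_force: [-0.8, 0.9, 8.3]
opening: 0.123
[ 0.45285345 -0.07877244  0.04290057] [-1.25313225 -0.166392    7.45574981]
```

View pics/s7b.png

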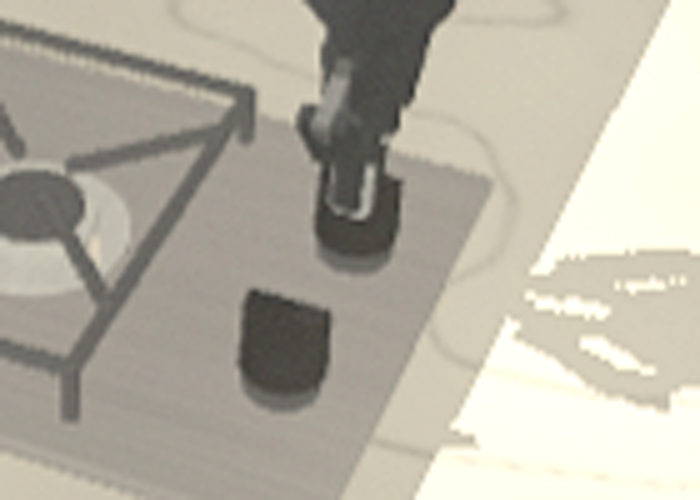

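It looks like the fitted knob now. I'll press a little firmer, then unload and pull upward in small steps.

```bash
python3 -m jog '[{"delta_pos":[0,0,0.4],"spin":0},{"delta_pos":[0,0,0.7],"spin":0},{"delta_pos":[0,0,0.7],"spin":0}]'; python3 -m jog '[{"delta_pos":[0,0,-0.7],"spin":0},{"delta_pos":[0,0,-1.5],"spin":0},{"delta_pos":[0,0,-1.5],"spin":0},{"delta_pos":[0,0,-1.5],"spin":0}]';python3 -m jog '[{"delta_pos":[0,0,-0.7],"spin":0},{"delta_pos":[0,0,-1],"spin":0},{"delta_pos":[0,0,-1],"spin":0},{"delta_pos":[0,0,-1],"spin":0}]'
```

```text
time_s: 14.1
eef_pos: [0.4529, -0.0788, 0.0425]
eef_rot: [0.0, 0.998, -0.069, 0.001]
wrist_force: [-2.1, 1.3, 11.7]
opening: 0.12
time_s: 14.6
eef_pos: [0.4528, -0.0787, 0.0432]
eef_rot: [0.0, 0.998, -0.069, 0.001]
wrist_force: [1.5, -0.9, 3.8]
opening: 0.129
time_s: 15.1
eef_pos: [0.4516, -0.0782, 0.0435]
eef_rot: [-0.0, 0.998, -0.069, -0.001]
wrist_force: [-0.6, -0.0, -0.4]
opening: 0.128
```

```bash
python3 -m jog '[{"delta_pos":[0,0,-0.5],"spin":0},{"delta_pos":[0,0,-0.8],"spin":0},{"delta_pos":[0,0,-0.8],"spin":0}]';python3 -m jog '[{"delta_pos":[0,0,-0.5],"spin":0},{"delta_pos":[0,0,-0.5],"spin":0}]'
```

```text
time_s: 15.48
eef_pos: [0.4518, -0.0783, 0.0444]
eef_rot: [-0.0, 0.998, -0.069, -0.0]
wrist_force: [-0.4, -0.5, -2.5]
opening: 0.127
time_s: 15.72
eef_pos: [0.4517, -0.0783, 0.0449]
eef_rot: [-0.0, 0.998, -0.069, -0.0]
wrist_force: [-0.1, -0.9, -5.5]
opening: 0.125
```

```bash
python3 -m jog '[{"delta_pos":[0,0,-0.4],"spin":0},{"delta_pos":[0,0,-0.6],"spin":0},{"delta_pos":[0,0,-0.6],"spin":0}]'; python3 -c "
from bench import ctrl
for i in range(3): ctrl.camera('side'); print(ctrl.get_obs()['wrist_force'][2])"
```

```text
time_s: 16.1
eef_pos: [0.4517, -0.0783, 0.0454]
eef_rot: [-0.0, 0.998, -0.069, -0.0]
wrist_force: [0.4, -0.3, -8.1]
opening: 0.122
-9.321511293360409
-10.076145070056358
-9.901567679215006
```

About 9.5 N. I'll nudge slightly and hold for 1.5 s.

```bash
python3 -m jog '[{"delta_pos":[0,0,-0.2],"spin":0},{"delta_pos":[0,0,-0.2],"spin":0},{"delta_pos":[0,0,-0.2],"spin":0},{"delta_pos":[0,0,-0.2],"spin":0}]'; for i in 1 2 3; do python3 -m jog '[{"delta_pos":[0,0,0],"spin":0},{"delta_pos":[0,0,0],"spin":0},{"delta_pos":[0,0,0],"spin":0}]' | grep -E "pos|force"; done
```

```text
time_s: 16.75
eef_pos: [0.4518, -0.0783, 0.0458]
eef_rot: [-0.0, 0.998, -0.069, -0.0]
wrist_force: [-0.9, -0.3, -11.7]
opening: 0.12
eef_pos: [0.4518, -0.0783, 0.0458]
wrist_force: [-1.9, -0.8, -10.5]
eef_pos: [0.452, -0.0783, 0.0459]
wrist_force: [-2.7, -0.4, -11.2]
eef_pos: [0.4521, -0.0784, 0.0459]
wrist_force: [-2.2, -1.1, -12.7]
```

The pull held at about 11 N for over 1.5 s. Now I unload to a slight press, then release.

```bash
python3 -m jog '[{"delta_pos":[0,0,0.5],"spin":0},{"delta_pos":[0,0,1.0],"spin":0},{"delta_pos":[0,0,1.6],"spin":0},{"delta_pos":[0,0,1.6],"spin":0}]';  python3 -m jog '[{"delta_pos":[0,0,0.5],"spin":0},{"delta_pos":[0,0,0.8],"spin":0},{"delta_pos":[0,0,0.8],"spin":0}]'
```

```text
time_s: 18.38
eef_pos: [0.4531, -0.0787, 0.045]
eef_rot: [0.0, 0.998, -0.069, 0.001]
wrist_force: [-1.0, 1.6, -6.6]
opening: 0.122
time_s: 18.75
eef_pos: [0.453, -0.0789, 0.0442]
eef_rot: [0.0, 0.998, -0.069, 0.001]
wrist_force: [0.1, 1.3, -2.5]
opening: 0.127
```

```bash
python3 -m jog '[{"delta_pos":[0,0,0.5],"spin":0},{"delta_pos":[0,0,1.0],"spin":0},{"delta_pos":[0,0,1.3],"spin":0},{"delta_pos":[0,0,1.3],"spin":0}]'
```

```text
time_s: 19.25
eef_pos: [0.4529, -0.0789, 0.043]
eef_rot: [0.0, 0.998, -0.069, 0.001]
wrist_force: [0.2, -0.3, 6.3]
opening: 0.12
```

```bash
python3 -m jog '[{"delta_pos":[0,0,-0.7],"spin":0},{"delta_pos":[0,0,-0.7],"spin":0},{"delta_pos":[0,0,-0.7],"spin":0}]'; python3 -m jog '[{"delta_pos":[0,0,0],"spin":0},{"delta_pos":[0,0,0],"spin":0},{"delta_pos":[0,0,0],"spin":0},{"delta_pos":[0,0,0],"spin":0},{"delta_pos":[0,0,0],"spin":0},{"delta_pos":[0,0,0],"spin":0}]' 0.55;  python3 -m jog '[{"delta_pos":[0,0,-8],"spin":0},{"delta_pos":[0,0,-30],"spin":0},{"delta_pos":[0,0,-70],"spin":0},{"delta_pos":[0,0,-110],"spin":0},{"delta_pos":[-50,0,-130],"spin":0},{"delta_pos":[-80,0,-130],"spin":0},{"delta_pos":[-80,0,-130],"spin":0}]'
python3 - <<'E'
from h import *
snap("side","s8"); snap("wrist","w8"); snap("top","t8"); o=ctrl.get_obs(); print(o["eef_pos"],o["wrist_force"])
f=lambda a,s:cv2.resize(np.clip(a.astype(float)**0.6*14-10,0,255).astype(np.uint8),None,fx=s,fy=s,interpolation=2)
cv2.imwrite("pics/e8.png",cv2.vconcat([f(load("s8")["im"][180:260,250:410],5)[:300],f(load("w8")["im"][50:350,:400],1).repeat(2,1)[:300,:800]]))
z=load("w8");fl,cx,cy=z["k"];E=z["E"];v,u=np.mgrid[0:420,0:560];d=z["d"]
P=(np.stack([(u-cx)/fl*d,(v-cy)/fl*d,d],-1)-E[:3,3])@E[:3,:3]
for n,c in(("new",(.4515,-.078)),("fitted",(.4595,.0305))):
  m=(np.hypot(P[...,0]-c[0],P[...,1]-c[1])<.03)&(P[...,2]>.053)&(P[...,2]<.075)&(d>0); q=P[m]; r=cv2.minAreaRect((q[:,:2]*1000).astype(np.float32)); print(n,m.sum(),np.median(q,0),r)
for a,b in(("top0","t8"),("side0","s8")):
  df=cv2.absdiff(load(a)["im"],load(b)["im"]).max(-1); cv2.imwrite(f"pics/df_{b}.png",np.clip(df*4.,0,255).astype(np.uint8))
E
```

```text
time_s: 19.62
eef_pos: [0.4527, -0.0788, 0.0433]
eef_rot: [0.0, 0.998, -0.069, 0.001]
wrist_force: [1.3, -1.5, 3.1]
opening: 0.125
time_s: 20.38
eef_pos: [0.4521, -0.0784, 0.043]
eef_rot: [-0.0, 0.998, -0.069, -0.0]
wrist_force: [0.2, 0.0, 0.9]
opening: 0.445
time_s: 21.25
eef_pos: [0.3719, -0.0671, 0.1735]
eef_rot: [0.0, 0.998, -0.069, 0.001]
wrist_force: [0.3, -0.0, 0.3]
opening: 0.452
[ 0.37376493 -0.06778172  0.17355514] [ 0.05374053  0.48569796 -0.10767471]
new 753 [ 0.45210058 -0.07849531  0.06237957] ((451.47607421875, -78.253662109375), (12.012746810913086, 41.274566650390625), 81.52831268310547)
fitted 941 [0.45867374 0.02932587 0.0622074 ] ((457.9755554199219, 31.12720489501953), (12.19425106048584, 41.87627410888672), 86.22543334960938)
```

View pics/e8.png

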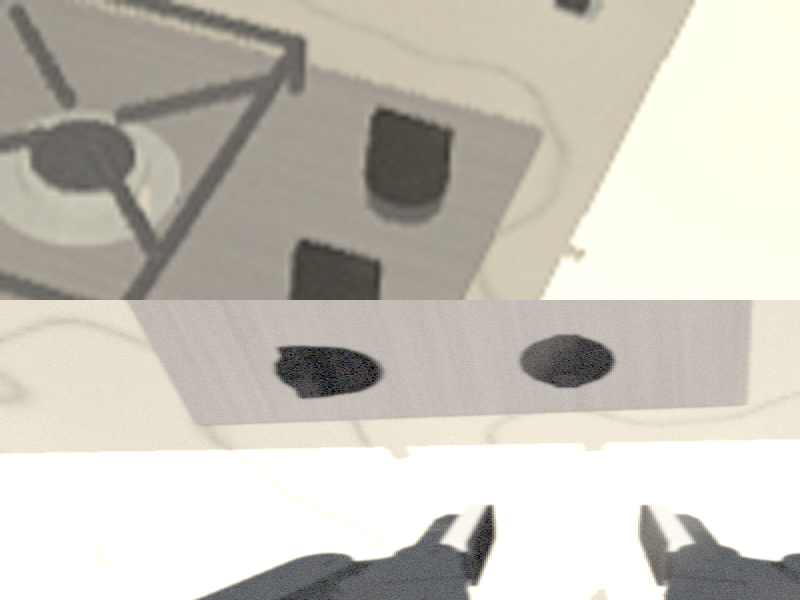

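View pics/df_s8.png

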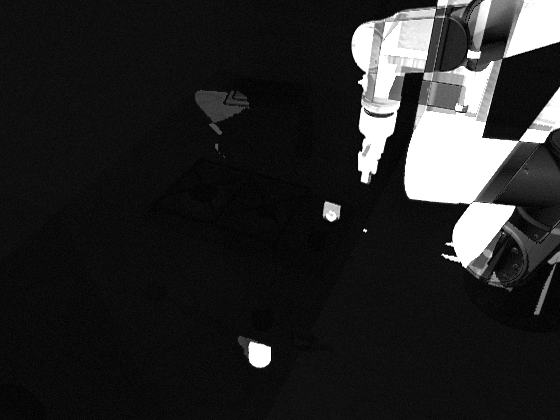

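Only the loose knob and the arm with its shadows changed between the first and last side views. The new knob's top stands 62.4 mm above the counter and the fitted one's 62.2 mm (62 expected), and both are at rest. I'm handing in.

```bash
python3 -c "
from bench import ctrl
print(ctrl.hand_in())"
```

```text
the job is handed in; nothing more can be done
None
```

The loose black knob is fitted on the bare spindle, pressed home and pull-tested. The job is handed in, and no verdict was reported.

- **Pressing:** it passed the bumps at about 7 N and snapped down. I then pressed it onto the collar; the highest reading was about 12 N, against the limit of 25 N.
- **Pull check:** I pulled straight up for over 1.5 s at wrist readings of 10–13 N, roughly 10–12 N on the spindle after allowing for the knob's weight and sensor offset. The knob stayed on and came back to the same height at the same load.
- **Final look:** after release, the new knob's top is 62.4 mm above the counter and the fitted one's is 62.2 mm (62 mm expected). It is centred within about 1 mm of my measured seat, and its bar is at -8.5° against a tongue estimated at about -8°.
- **Surroundings:** comparing the first and last side views, only the loose knob, the arm and its shadows changed. The other knob, mug, pepper mill, spoon and coloured look-alikes show no movement.

**Disagreements:** my first rough side and top position fixes differed by up to 17 mm, partly because I aimed the rays at the wrong heights; close wrist-camera depth settled it. As it snapped home, the knob also pulled the tool down with about 7 N for a moment. One move was refused for a missing field and was retyped.

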